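Seat the proud dowel and point out the empty hole

TASK

Check the dowels of the cabinet side panel lying on the bench: with the fingertips, push the one dowel that stands proud straight down until it is fully home, level with the others. Then point down at the one dowel hole that has no dowel, with the fingertips centred over it and just above it (a finger's breadth or two, without touching) for two seconds, and finish while still pointing there, so that your mate can see where a dowel is missing. Touch neither the panel nor the other dowels, pull no dowel out, and leave the tools and materials as they are.

Things in the scene. Friction and masses are not known exactly. Their poses are not given: they have to be found in the camera images.
- panel: side panel of a small cabinet: a white board 250 x 320 x 22 mm lying flat on a thin black anti-slip mat on the bench; it does not move. Origin: bench level under the board's centre; own x is the 250 mm direction, own y the 320 mm direction, z up. Its top face is 25 mm above the bench. Small 5 mm shelf-pin holes, a narrow dark groove and two steel hinge plates (7 mm high) on it are not dowel holes
- panel_top (a point): centre of the panel's top face (z up). Six dowel holes, 10 mm across and 13 mm deep, lie in two rows of three, a row along each end: from this point, own x = -64, 0 or +64 mm and own y = -149 or +149 mm. Four hold a fully seated dowel, one the proud dowel, one is empty, in any arrangement
- proud_dowel (a joint): how far the proud dowel has been pushed down, in m: 0 = 10 mm proud of the others (it starts between 0 and 0.003); 0.010 = fully home on the bottom of its hole, level with the others; negative = pulled out. It slides straight down only, is a stiff fit that moves at about 6 N, and stays where it is left
- proud_dowel_top (a point): centre of the top of the one beech dowel (10 mm across) that stands higher than the others: 29 to 32 mm above the panel's face at the start, 22 mm when home (then 47 mm above the bench). The point moves with the dowel
- empty_hole (a point): centre of the mouth of the one dowel hole that has no dowel (10 mm across, dark inside), level with the panel's top face, 25 mm above the bench; z up
- seated_dowel_1: beech dowel already fully home, 10 mm across, its top 22 mm above the panel's face. Origin: on its axis at the level of the panel's face. Not to be touched
- seated_dowel_2: beech dowel already fully home, 10 mm across, its top 22 mm above the panel's face. Origin: on its axis at the level of the panel's face. Not to be touched
- seated_dowel_3: beech dowel already fully home, 10 mm across, its top 22 mm above the panel's face. Origin: on its axis at the level of the panel's face. Not to be touched
- seated_dowel_4: beech dowel already fully home, 10 mm across, its top 22 mm above the panel's face. Origin: on its axis at the level of the panel's face. Not to be touched
- try_square: try square lying on the middle of the panel, loose: dark wooden stock 100 x 20 x 14 mm and a thin steel blade 150 x 24 mm. Origin: underside of the stock's middle. Not to be moved
- pencil: flat red carpenter's pencil, 130 x 14 x 7 mm, lying loose on the middle of the panel. Origin: centre of its underside. Not to be moved
- glue_bottle: white glue bottle standing on the bench, 64 mm across, 165 mm tall, orange cap. Origin: centre of its underside. Not to be moved
- mallet: rubber mallet lying on the bench, head 65 mm across and 100 mm long, handle about 240 mm. Origin: at bench level under the middle of the handle. Not to be moved
- tape_measure: grey tape measure standing on the bench, 72 x 40 x 66 mm. Origin: centre of its underside. Not to be moved
- dowel_tray: grey open tray of spare dowels on the bench, 130 x 190 x 45 mm. Origin: centre of its underside. Not to be moved
- bar_clamp: steel bar clamp lying on the bench beyond the panel, 360 mm long, 28 mm high. Origin: bench level under the middle of the bar. Not to be moved
- cordless_drill: cordless drill standing on its battery to the left of the panel, about 210 mm tall. Origin: centre of its underside. Not to be moved

How it is judged:
By the outcome, as a careful person would: the job done as asked, in the order asked, and still so for the second after the job is handed in, with the robot touching nothing.
It also fails if it takes over 35 s, if anything falls off the work surface, if the arm or the gripper's body presses on something with over 40 N, if the wrist force passes 120 N, or if a joint passes its speed limit or range.

ROBOT

A 7-joint arm with a two-finger parallel gripper is mounted at the origin on the work surface. World frame = base frame: x ahead of the robot, y to its left, z up, the work surface at z = 0. Lengths are in m, angles in degrees, forces in N, time in s.
With the tool pointing down it reaches from about 0.35 to 0.9 m from the base axis. Payload 7.2 kg.
Tool frame: the origin (TCP) lies at the very end of the fingers, on their centre line; the grasp point (between the pads) lies 19 mm behind it; z points along the fingers, x is the direction in which the jaws open and shut, and the axes are right-handed (so a half turn about z gives the same grasp; the last joint's range is limited). The gripper opens to 85 mm and grips with 20 to 120 N. Pads are 22 mm wide; open, the fingers measure 114 mm over their backs; the gripper's body (76 mm by 85 mm) begins 54 mm behind the grasp point. The pads swing forward as they close: fully open they stand 13 mm farther back than shut.
Start: joints at [68.285, 23.554, -0.728, 91.456, 0.321, 64.991, -4.71], TCP at [0.191, -0.595, 0.231] pointing down, gripper open.
Joint ranges: [-169.25, 169.25], [-16.82, 113.86], [-84.01, 82.57], [7.8, 145.47], [-59.2, 239.2], [7.22, 106.19], [-163.78, 163.78]. Speed limits (degrees/s): [136.94, 136.94, 172.46, 172.46, 180, 180, 180].

INTERFACE

Orientations are given as [roll, pitch, yaw] about the fixed x, y, z axes, in that order (R = Rz(yaw) Ry(pitch) Rx(roll)).
In Python, from workcell import monitor, optics, arm gives the robot as it stands. The module is installed in compiled form; this text tells all that it offers.
- The arm moves only by the shell command python3 -m crank 'ROWS' [FORCE]. ROWS is JSON, a list of rows, each a list of 7 numbers: the shift along the world's x, y, z in m, then the turn, a rotation vector about the world's x, y, z in degrees, then the opening in per cent of the stroke, from 0 (shut) to 100 (fully open). A call has exactly 8 rows; each row shifts and turns the commanded pose from where the row before left it; what a row does not reach is not made up. A row lasts 1/12 s, in which the tool goes at most 41.7 mm and 7.16 degrees, less where a joint would pass 70% of its speed; a pose out of reach is approached as far as the arm can. A call with a gripper value outside its range is refused whole. The fingers move at their own pace and stop on an object; FORCE is the grip in N (left out, the last holds). Time passes only in rows, so rows that do not move let the fingers close, or fill a call up. It gives the time, the measured TCP pose, the force and the opening at its end, in the units of the state.
- monitor.sense(): the state, without advancing time (a new reading comes with each control period).
- optics.camera(name): name is "side" or "top" or "wrist"; returns a dict with "img" (480x640x3 uint8, red, green, blue), "z_map" (480x640 float32, m along the optical axis (not along the pixel's ray), 0 where there is no reading), "camera_matrix" (3x3 intrinsics, pixels), "distortion" ([k1, k2, p1, p2, k3] as OpenCV has them; the pictures are not rectified), "rvec" (rotation vector, rad) and "tvec" (3), from world to camera coordinates, as OpenCV has them. Camera axes: x right, y down, z forward; pixel columns grow to the right and rows downward; lengths in m; the calibration is good to about 2 mm. A picture is of the moment at which its call begins.
- arm.finish_job(): hands the job in, once; it reports no verdict.
The state is a dict: "t": time; "joints": joint angles; "dq": joint speeds; "effort": joint torques, N m; "eef_pos": TCP position; "tool_rot": TCP orientation; "contact_force": force on the tool from outside, world axes, zero at the start; "torque": the same for the moment, N m; "gripper_width": opening from 0.0 (shut) to 1.0 (fully open).
Only numpy, scipy, OpenCV 4.12 (cv2) and the standard library are available. Lean on these libraries where they do the work, as an engineer would, in place of code of your own. Each camera call takes 0.05 s, during which the arm holds its last target.

## Working session

There is one attempt and no reset: what is moved stays moved. The work goes in short steps, Python scripts to look and compute and a shell command to move; the robot and the scene stay as the last step left them, time stands still between calls to the robot, and variables do not carry over. Pictures are saved under pics/ and viewed, and the job is handed in when it is done.

```bash
mkdir -p pics; cat > h.py <<'E'
import numpy as np, cv2
from workcell import monitor, optics, arm
def grab(n,tag):
    c=optics.camera(n); cv2.imwrite(f'pics/{tag}.png',c['img'][:,:,::-1]); np.savez(f'{tag}.npz',**c); return c
def load(tag): return dict(np.load(f'{tag}.npz'))
def ray(c,uv):
    uv=np.array(uv,float).reshape(-1,1,2)
    n=cv2.undistortPoints(uv,c['camera_matrix'],c['distortion']).reshape(-1,2)
    R=cv2.Rodrigues(c['rvec'])[0]; o=-R.T@c['tvec'].reshape(3)
    return o,np.c_[n,np.ones(len(n))]@R
def onplane(c,uv,z):
    o,d=ray(c,uv); return o+d*((z-o[2])/d[:,2])[:,None]
def proj(c,P):
    return cv2.projectPoints(np.array(P,float).reshape(-1,1,3),c['rvec'],c['tvec'],c['camera_matrix'],c['distortion'])[0].reshape(-1,2)
E
python3 - <<'E'
from h import *
for n in('top','side','wrist'):
    c=grab(n,n+'0'); o,_=ray(c,[[320,240]]); print(n,o)
print(monitor.sense())
E
```

```text
top [0.40365311 0.01176345 1.19861273]
side [0.3142767  0.87559022 0.82241988]
wrist [ 0.26101588 -0.57287131  0.37404648]
{'t': 0.15, 'joints': array([68.28356163, 23.5901219 , -0.72813355, 91.49101778,  0.32008523,
       64.9909778 , -4.71293429]), 'dq': array([ 0.03098371, -0.15216216,  0.01739874, -0.11872062, -0.01942316,
       -0.14639966,  0.03237423]), 'effort': array([ 2.18840556e-03, -6.01032829e+01,  6.83012065e-01, -2.99648595e+01,
        1.38518101e-02,  7.80715171e-03,  4.14231909e-05]), 'eef_pos': array([ 0.19101064, -0.59471027,  0.2306538 ]), 'tool_rot': array([ 1.79995715e+02,  6.99583751e-02, -7.21935318e+01]), 'contact_force': array([ 0.64522537, -0.19250181, -1.07418454]), 'torque': array([ 0.02320376, -0.02520373, -0.09126134]), 'gripper_width': 1.0027054494825927}
```

View pics/top0.png

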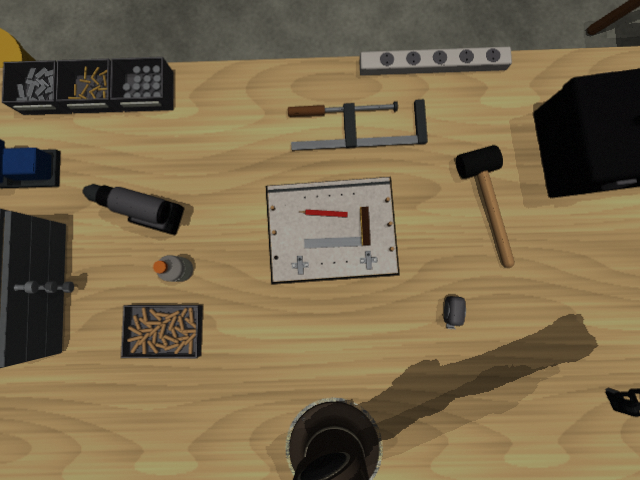

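View pics/side0.png

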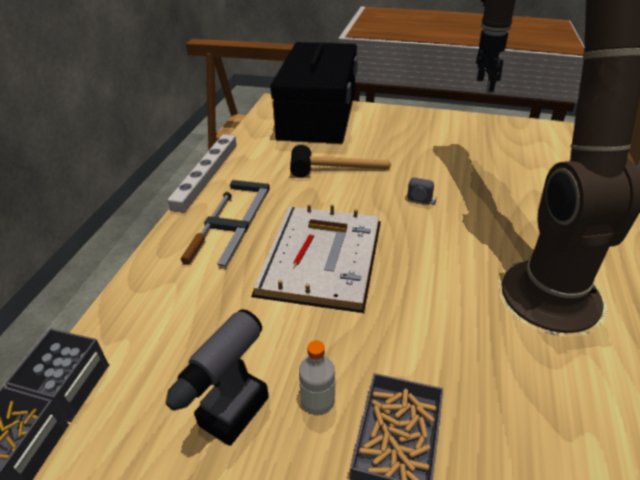

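The top view shows the panel at about (267..398, 180..282), with a dark hole near (277,258). The side view has a dark spot at (336,296) instead of a dowel. I'll measure the panel corners and zoom in.

```bash
python3 - <<'E'
from h import *
c=load('top0'); im=c['img']; hsv=cv2.cvtColor(im,cv2.COLOR_RGB2HSV)
m=((hsv[...,1]<40)&(hsv[...,2]>130)).astype(np.uint8); m[:150]=0;m[300:]=0;m[:,:240]=0;m[:,420:]=0
m=cv2.morphologyEx(m,cv2.MORPH_CLOSE,np.ones((9,9)))
k=max(cv2.findContours(m,0,2)[0],key=cv2.contourArea)
P=onplane(c,k.reshape(-1,2),0.025)
r=cv2.minAreaRect((P[:,:2]*1000).astype(np.float32)); print(r); print(cv2.boxPoints(r))
d=c['z_map'];print(d[230,320],d[120,200])
crop=lambda im,u,v,w,h,s: cv2.resize(im[v:v+h,u:u+w],None,fx=s,fy=s,interpolation=cv2.INTER_CUBIC)
cv2.imwrite('pics/t1.png',crop(im,255,170,155,120,5)[:,:,::-1])
s=load('side0')['img'];cv2.imwrite('pics/s1.png',crop(s,245,195,150,115,5)[:,:,::-1])
E
```

```text
((552.6336059570312, -10.680465698242188), (248.21372985839844, 318.2222900390625), 2.6240220069885254)
[[ 421.37244  142.582  ]
 [ 435.94128 -175.30661]
 [ 683.8948  -163.94293]
 [ 669.3259   153.94568]]
1.1787852 1.2467784
```

View pics/t1.png

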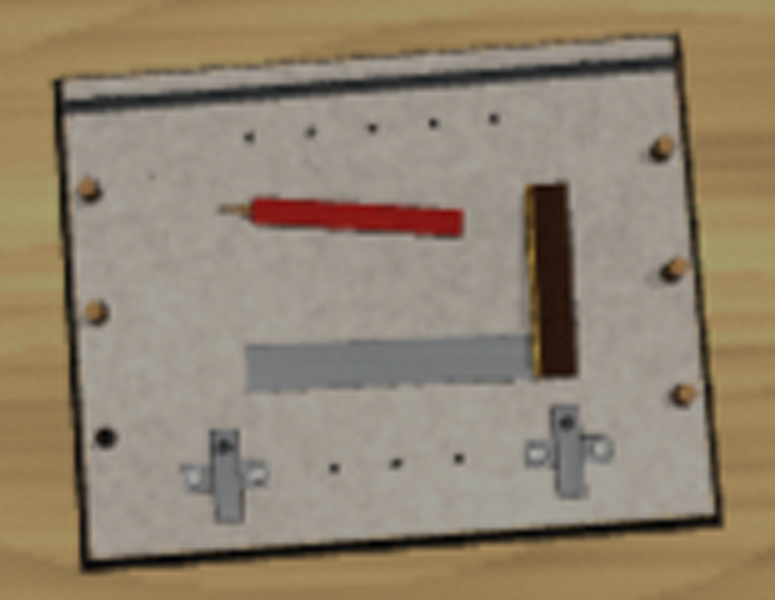

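View pics/s1.png

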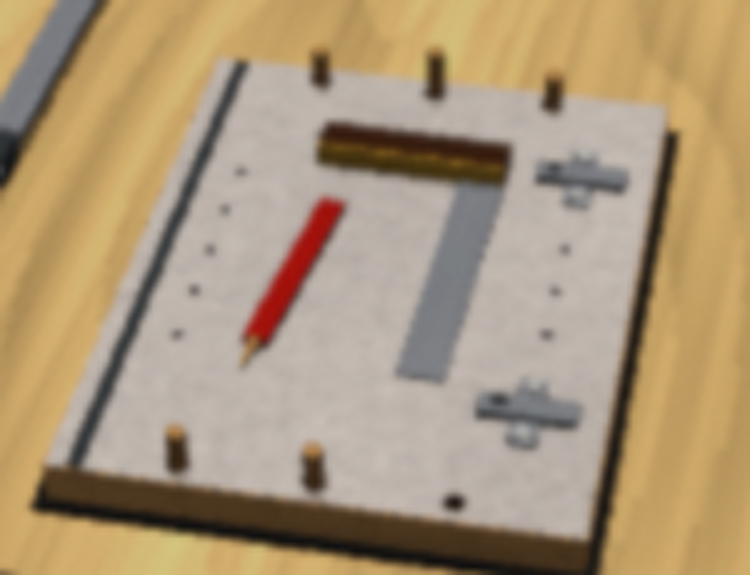

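```bash
python3 - <<'E'
from h import *
a=np.radians(2.624);R=np.array([[np.cos(a),-np.sin(a)],[np.sin(a),np.cos(a)]]);C=np.array([.5526,-.0107])
for tag in('top0','side0'):
  c=load(tag); h=cv2.cvtColor(c['img'],cv2.COLOR_RGB2HSV)
  for y in(-.149,.149):
    for x in(-.064,0,.064):
      p=C+R@[x,y]; base=proj(c,[[*p,.025]])[0]; t=proj(c,[[*p,.047]])[0]; t2=proj(c,[[*p,.056]])[0]
      # bounding of tan pixels
      u,v=np.round(t).astype(int); w=12
      s=h[v-w:v+w,u-w:u+w]; rgb=c['img'][v-w:v+w,u-w:u+w].astype(int)
      m=((s[...,1]>75)&(s[...,0]<25)).astype(np.uint8)
      n,l,st,ce=cv2.connectedComponentsWithStats(m)
      bl=[(ce[i].round(1)+[u-w,v-w],(st[i]+[u-w,v-w,0,0,0]).tolist()) for i in range(1,n) if st[i][4]>5]
      print(tag,x,y,p.round(4),'base',base.round(1),'47',t.round(1),'56',t2.round(1),bl[:3])
E
```

```text
top0 -0.064 -0.149 [ 0.4955 -0.1625] base [391.1 249.1] 47 [392.3 248.3] 56 [392.8 248. ] [(array([399.5, 246.9]), [395, 236, 9, 24, 190]), (array([391.5, 248.5]), [390, 247, 4, 4, 14])]
top0 0 -0.149 [ 0.5594 -0.1595] base [388.9 224.5] 47 [390.1 223.3] 56 [390.6 222.8] [(array([397. , 215.7]), [393, 211, 9, 12, 87]), (array([389.6, 223.3]), [387, 222, 6, 4, 16]), (array([397.7, 228.8]), [394, 223, 8, 12, 85])]
top0 0.064 -0.149 [ 0.6234 -0.1566] base [386.7 200.2] 47 [387.9 198.6] 56 [388.4 197.9] [(array([395.3, 198. ]), [391, 187, 9, 24, 199]), (array([387.1, 199. ]), [385, 197, 5, 5, 16])]
top0 -0.064 0.149 [0.4818 0.1352] base [275.8 257.3] 47 [274.9 256.8] 56 [274.5 256.6] [(array([266.3, 256.8]), [263, 245, 9, 24, 182])]
top0 0 0.149 [0.5458 0.1381] base [274.3 232.8] 47 [273.4 231.8] 56 [273.  231.4] [(array([264.5, 231.7]), [261, 220, 9, 24, 190]), (array([273.5, 231.8]), [272, 230, 4, 4, 13])]
top0 0.064 0.149 [0.6097 0.1411] base [272.9 208.6] 47 [271.9 207.1] 56 [271.5 206.5] [(array([263.1, 202.1]), [260, 195, 8, 16, 112]), (array([272.2, 207.4]), [271, 206, 4, 4, 12]),
[... 264 characters left out ...]
31. 204.] [(array([330.8, 202.8]), [319, 195, 24, 19, 395])]
side0 0.064 -0.149 [ 0.6234 -0.1566] base [308.1 210.8] 47 [307.8 204.3] 56 [307.7 201.6] [(array([307.8, 200. ]), [296, 192, 24, 20, 407])]
side0 -0.064 0.149 [0.4818 0.1352] base [334.8 295. ] 47 [334.9 288.1] 56 [334.9 285.2] [(array([327.5, 298.7]), [323, 298, 12, 2, 17])]
side0 0 0.149 [0.5458 0.1381] base [307.  291.2] 47 [306.6 284.3] 56 [306.5 281.4] [(array([307. , 287.8]), [306, 284, 3, 9, 26]), (array([300.4, 294.8]), [295, 294, 14, 2, 18])]
side0 0.064 0.149 [0.6097 0.1411] base [279.6 287.5] 47 [278.9 280.6] 56 [278.7 277.7] [(array([279.8, 284. ]), [278, 280, 4, 9, 28]), (array([274.3, 291.4]), [267, 290, 20, 3, 36])]
```

```bash
python3 -m crank '[[0.01,0.012,0,0,0,0,0],[0.024,0.028,0,0,0,0,0],[0.024,0.028,0,0,0,0,0],[0.024,0.028,0,0,0,0,0],[0.024,0.028,0,0,0,0,0],[0.024,0.028,0,0,0,0,0],[0.024,0.028,0,0,0,0,0],[0.024,0.028,0,0,0,0,0]]'
python3 -m crank '[[0.024,0.028,0,0,0,0,0],[0.024,0.028,0,0,0,0,0],[0.024,0.028,0,0,0,0,0],[0.024,0.028,0,0,0,0,0],[0.024,0.028,0,0,0,0,0],[0.02,0.024,0,0,0,0,0],[0.01,0.012,0,0,0,0,0],[0,0,0,0,0,0,0]]'
python3 - <<'E'
from h import *
grab('wrist','w1'); grab('top','t1b'); s=monitor.sense(); print(s['t'],s['eef_pos'],s['tool_rot'],s['contact_force'],s['gripper_width'])
E
```

```text
t: 0.82
eef_pos: [0.3703, -0.3845, 0.2314]
tool_rot: [-180.0, -0.0, -72.2]
contact_force: [0.4, 0.1, 0.2]
gripper_width: -0.003
t: 1.48
eef_pos: [0.5216, -0.2053, 0.2312]
tool_rot: [-179.9, 0.1, -71.8]
contact_force: [0.7, 0.8, 0.5]
gripper_width: -0.002
1.5833 [ 0.51900564 -0.20994205  0.23102085] [ 1.79959994e+02  1.78709274e-02 -7.20724661e+01] [-0.06876074  0.02265847  0.0458332 ] 0.003153947829431121
```

View pics/w1.png

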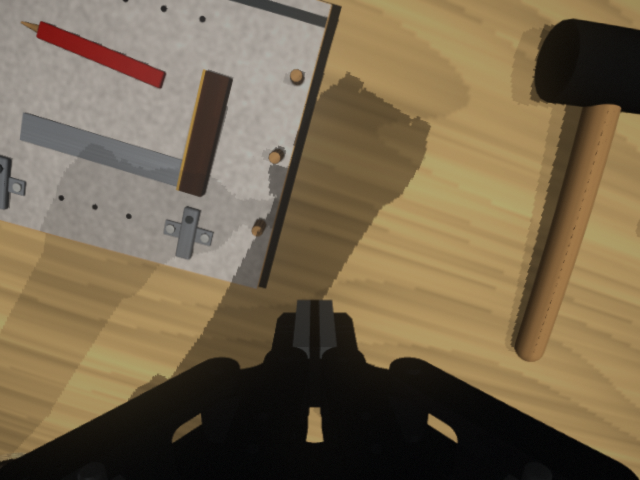

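The three right-row dowels are at wrist pixels (297,76), (276,156) and (259,229). I'll compare their tops by depth and ray.

```bash
python3 - <<'E'
from h import *
c=load('w1'); R=cv2.Rodrigues(c['rvec'])[0]
h=cv2.cvtColor(c['img'],cv2.COLOR_RGB2HSV)
for u,v in((297,76),(276,156),(259,229)):
  vv,uu=np.mgrid[v-12:v+13,u-12:u+13]; uv=np.c_[uu.ravel(),vv.ravel()]
  o,d=ray(c,uv); z=c['z_map'][uv[:,1],uv[:,0]]; P=o+d*z[:,None]
  k=(P[:,2]>.035)
  zt=np.median(np.sort(P[k,2])[-25:]); kt=k&(abs(P[:,2]-zt)<.003)
  print((u,v),k.sum(),'top z',zt,kt.sum(),'xy',P[kt].mean(0),np.ptp(P[kt],0))
im=c['img'][50:250,220:340];cv2.imwrite('pics/w1c.png',cv2.resize(im,None,fx=3,fy=3,interpolation=cv2.INTER_CUBIC)[:,:,::-1])
E
```

```text
(297, 76) 161 top z 0.04897477631208075 133 xy [ 0.62223531 -0.15765315  0.04778316] [0.0093537 0.0096271 0.0036813]
(276, 156) 156 top z 0.05676457449035671 116 xy [ 0.55857442 -0.16054824  0.0556122 ] [0.00921122 0.00914663 0.00364255]
(259, 229) 144 top z 0.04868748546702989 100 xy [ 0.49467543 -0.16350113  0.04762932] [0.00888363 0.00915333 0.00352855]
```

View pics/w1c.png

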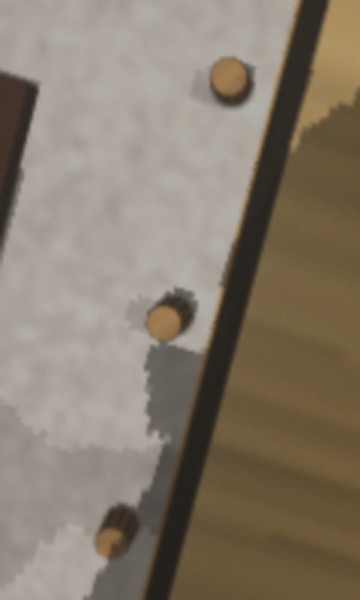

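```bash
python3 -m crank '[[0.01,0.0125,0,0,0,0,0],[0.015,0.02,-0.01,0,0,0,0],[0.01,0.0125,-0.03,0,0,0,0],[0.005,0.005,-0.035,0,0,0,0],[0,0,-0.035,0,0,0,0],[0,0,-0.025,0,0,0,0],[0,0,-0.015,0,0,0,0],[0,0,0,0,0,0,0]]'
python3 - <<'E'
from h import *
grab('wrist','w2'); s=monitor.sense(); print(s['t'],s['eef_pos'],s['tool_rot'],s['contact_force'],s['gripper_width'])
E
```

```text
t: 2.25
eef_pos: [0.5557, -0.1621, 0.0776]
tool_rot: [179.6, 0.2, -72.3]
contact_force: [-1.1, 0.0, 0.3]
gripper_width: 0.003
2.3 [ 0.55708736 -0.16216173  0.0798064 ] [ 1.79789808e+02  8.06088706e-02 -7.22978649e+01] [-0.07665557 -0.2323462   0.57315681] -0.0005636833339365968
```

View pics/w2.png

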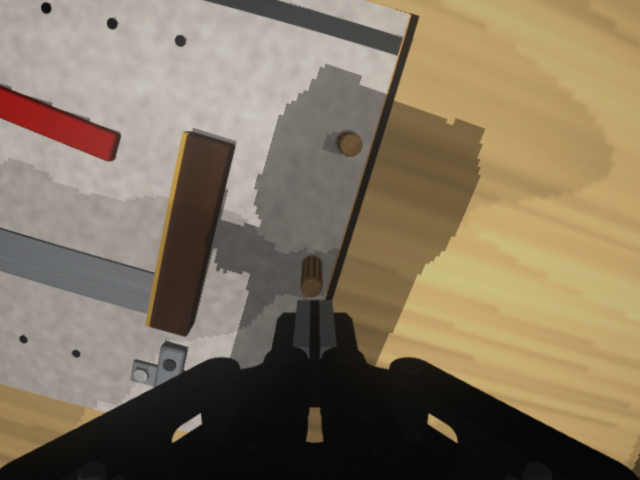

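The tips sit just behind the proud dowel, whose top is at about (311,285). I'll compare the measured top with where the tip is.

```bash
python3 - <<'E'
from h import *
s=monitor.sense(); print(s['eef_pos'])
c=grab('wrist','w3')
print('px of tcp',proj(c,[s['eef_pos']]),'of dowel est',proj(c,[[.559,-.160,.055]]))
o,d=ray(c,[[311,287]]);print(o+d*c['z_map'][287,311], onplane(c,[[311,287]],.055))
h=cv2.cvtColor(c['img'],cv2.COLOR_RGB2HSV)
vv,uu=np.mgrid[262:300,295:330]; uv=np.c_[uu.ravel(),vv.ravel()]
o,d=ray(c,uv); z=c['z_map'][uv[:,1],uv[:,0]]; P=o+d*z[:,None]
k=(P[:,2]>.035)&(P[:,2]<.065); zt=np.percentile(P[k,2],90); kt=k&(abs(P[:,2]-zt)<.0025)
print(zt,kt.sum(),P[kt].mean(0),P[kt].min(0),P[kt].max(0))
for v in (300,303,306,310,315,320): 
  o,d=ray(c,[[301,v]]);print(v,(o+d*c['z_map'][v,301]).round(4))
E
```

```text
[ 0.55708736 -0.16216173  0.0798064 ]
px of tcp [[312.74210232 317.52223667]] of dowel est [[309.70638972 287.19742235]]
[[ 0.55977369 -0.16038072  0.0562362 ]] [[ 0.55927066 -0.16052896  0.055     ]]
0.05602328763260447 331 [ 0.55916461 -0.160117    0.05538383] [ 0.55413421 -0.16502032  0.05367091] [ 0.56364319 -0.15554507  0.05692905]
300 [[ 0.5657 -0.1549  0.0859]]
303 [[ 0.5655 -0.155   0.088 ]]
306 [[ 0.5657 -0.155   0.0909]]
310 [[ 0.566  -0.1551  0.0948]]
315 [[ 0.5652 -0.1554  0.0969]]
320 [[ 0.5656 -0.1554  0.1014]]
```

```bash
python3 -m crank '[[0.0005,0.0005,-0.008,0,0,0,0],[0,0,-0.008,0,0,0,0],[0,0,-0.006,0,0,0,0],[0,0,-0.003,0,0,0,0],[0,0,-0.002,0,0,0,0],[0,0,-0.002,0,0,0,0],[0,0,-0.001,0,0,0,0],[0,0,0,0,0,0,0]]'
python3 -m crank '[[0,0,-0.001,0,0,0,0],[0,0,-0.001,0,0,0,0],[0,0,-0.001,0,0,0,0],[0,0,-0.0005,0,0,0,0],[0,0,0,0,0,0,0],[0,0,0,0,0,0,0],[0,0,0,0,0,0,0],[0,0,0,0,0,0,0]]'
```

```text
t: 3.02
eef_pos: [0.5594, -0.1606, 0.0515]
tool_rot: [180.0, -0.0, -72.2]
contact_force: [-0.8, 0.1, 2.4]
gripper_width: 0.003
t: 3.68
eef_pos: [0.5594, -0.1606, 0.0481]
tool_rot: [180.0, -0.0, -72.2]
contact_force: [-3.5, 0.9, 6.3]
gripper_width: 0.0
```

```bash
python3 -m crank '[[0,0,-0.0005,0,0,0,0],[0,0,-0.0005,0,0,0,0],[0,0,-0.0005,0,0,0,0],[0,0,0,0,0,0,0],[0,0,0,0,0,0,0],[0,0,0,0,0,0,0],[0,0,0,0,0,0,0],[0,0,0,0,0,0,0]]'
```

```text
t: 4.35
eef_pos: [0.5595, -0.1606, 0.047]
tool_rot: [180.0, -0.0, -72.2]
contact_force: [-4.5, 0.2, 8.8]
gripper_width: -0.006
```

```bash
python3 -m crank '[[0,0,-0.0005,0,0,0,0],[0,0,-0.0005,0,0,0,0],[0,0,0,0,0,0,0],[0,0,0,0,0,0,0],[0,0,0,0,0,0,0],[0,0,0,0,0,0,0],[0,0,0,0,0,0,0],[0,0,0,0,0,0,0]]'
```

```text
t: 5.02
eef_pos: [0.5596, -0.1607, 0.0469]
tool_rot: [-180.0, -0.0, -72.2]
contact_force: [-7.7, 1.0, 17.1]
gripper_width: 0.003
```

The force jumped from 8.8 to 17 N with no further travel, at z 0.047, so the dowel is home. Next I lift straight up and check it.

```bash
python3 -m crank '[[0,0,0.003,0,0,0,0],[0,0,0.008,0,0,0,0],[0,0,0.02,0,0,0,0],[0,0,0.03,0,0,0,0],[0,0,0.03,0,0,0,0],[-0.01,0.005,0.02,0,0,0,0],[-0.02,0.005,0,0,0,0,0],[-0.01,0,0,0,0,0,0]]'
python3 - <<'E'
from h import *
grab('side','s4');c=grab('wrist','w4'); s=monitor.sense(); print(s['t'],s['eef_pos'],s['contact_force'])
for p in((.6234,-.1575),(.5592,-.1602)):
  u,v=np.round(proj(c,[[*p,.047]])[0]).astype(int)
  vv,uu=np.mgrid[v-22:v+23,u-22:u+23]; uv=np.c_[uu.ravel(),vv.ravel()]
  o,d=ray(c,uv); P=o+d*c['z_map'][uv[:,1],uv[:,0]][:,None]
  k=(P[:,2]>.035)&(P[:,2]<.065); zt=np.percentile(P[k,2],85); kt=k&(abs(P[:,2]-zt)<.0025)
  print((u,v),zt,kt.sum(),P[kt].mean(0))
E
```

```text
t: 5.68
eef_pos: [0.5192, -0.1497, 0.1578]
tool_rot: [-179.9, -0.1, -72.1]
contact_force: [-0.4, -0.7, -0.8]
gripper_width: 0.0
5.7833 [ 0.51802299 -0.15089352  0.15634416] [-0.29146476 -0.16093256 -0.43432614]
(np.int64(379), np.int64(80)) 0.04841909700938365 224 [ 0.62211438 -0.15742462  0.04779791]
(np.int64(348), np.int64(184)) 0.04844661157469006 181 [ 0.55844326 -0.16023931  0.04776629]
```

View pics/w4.png

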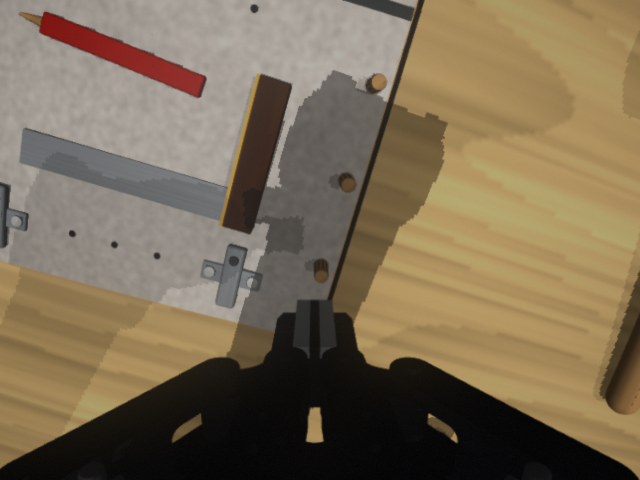

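The pushed dowel's top (348,184) now reads 0.0478, the same as its neighbour. Next is the empty hole, with a look from short of it.

```bash
python3 -m crank '[[-0.004,0.015,0,0,0,0,0],[-0.01,0.037,0,0,0,0,0],[-0.011,0.039,0,0,0,0,0],[-0.011,0.039,0,0,0,0,0],[-0.011,0.039,0,0,0,0,0],[-0.011,0.039,0,0,0,0,0],[-0.009,0.032,0,0,0,0,0],[-0.003,0.01,0,0,0,0,0]]'
python3 - <<'E'
from h import *
c=grab('wrist','w5'); s=monitor.sense(); print(s['t'],s['eef_pos'],s['contact_force'],s['dq'].round(2))
uv=proj(c,[[.4818,.1347,.025]])[0];print(uv)
g=cv2.cvtColor(c['img'],cv2.COLOR_RGB2GRAY); u,v=uv.round().astype(int);w=25
m=(g[v-w:v+w,u-w:u+w]<50).astype(np.uint8)
n,l,st,ce=cv2.connectedComponentsWithStats(m)
for i in range(1,n):
  if st[i][4]>10:
    q=ce[i]+[u-w,v-w];print(q,st[i],onplane(c,[q],.025))
    x,y,ww,hh=st[i][:4]; print(onplane(c,[[x+u-w,q[1]],[x+ww-1+u-w,q[1]],[q[0],y+v-w],[q[0],y+hh-1+v-w]],.025).round(4))
E
```

```text
t: 6.45
eef_pos: [0.4485, 0.1048, 0.1561]
tool_rot: [-180.0, 0.1, -71.8]
contact_force: [0.5, 0.8, -0.4]
gripper_width: 0.003
6.5 [0.44865958 0.10451465 0.15604398] [-0.2689157   1.69421231  0.38274485] [ 2.9   0.3   3.02 -0.5   0.6   0.3   4.8 ]
[287.14207698 173.8996399 ]
[266.45306122 169.46122449] [  0   0  13  50 245] [[0.48032059 0.14894511 0.025     ]]
[[0.4794 0.1518 0.025 ]
 [0.4819 0.1441 0.025 ]
 [0.4934 0.1528 0.025 ]
 [0.4615 0.1434 0.025 ]]
[287.01863354 174.45962733] [ 18  19  15  14 161] [[0.48141145 0.13466825 0.025     ]]
[[0.4799 0.1392 0.025 ]
 [0.4829 0.1302 0.025 ]
 [0.4856 0.136  0.025 ]
 [0.4772 0.1334 0.025 ]]
```

View pics/w5.png

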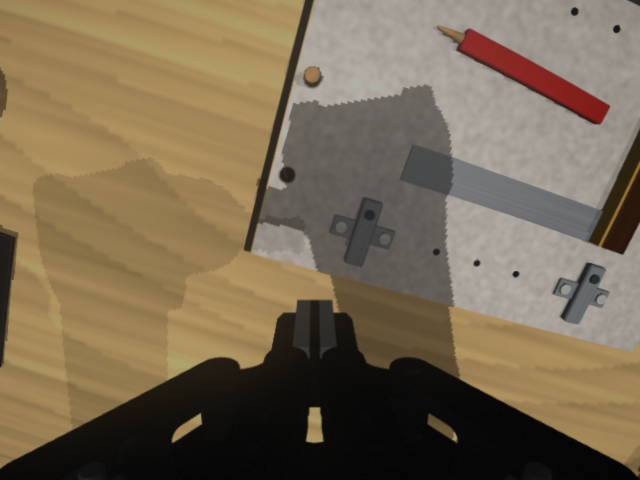

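The empty hole is at (287,174), i.e. world (0.4815, 0.1347), about 10 mm across. Both the top and wrist views agree on that. I'll move over it and descend to about 20 mm above the face.

```bash
python3 -m crank '[[0.01,0.011,0,0,0,0,0],[0.016,0.018,0,0,0,0,0],[0.006,0.006,-0.015,0,0,0,0],[0,0,-0.03,0,0,0,0],[0,0,-0.03,0,0,0,0],[0,0,-0.02,0,0,0,0],[0,0,-0.01,0,0,0,0],[0,0,-0.0055,0,0,0,0]]'
python3 -m crank '[[0,0,0,0,0,0,0],[0,0,0,0,0,0,0],[0,0,0,0,0,0,0],[0,0,0,0,0,0,0],[0,0,0,0,0,0,0],[0,0,0,0,0,0,0],[0,0,0,0,0,0,0],[0,0,0,0,0,0,0]]'
python3 - <<'E'
from h import *
c=grab('side','s6');cv2.imwrite('pics/s6c.png',cv2.resize(c['img'][170:330,230:400],None,fx=3.5,fy=3.5,interpolation=cv2.INTER_CUBIC)[:,:,::-1]);grab('wrist','w6')
E
```

```text
t: 7.17
eef_pos: [0.4813, 0.1333, 0.0438]
tool_rot: [179.8, -0.0, -72.3]
contact_force: [0.2, 0.1, 1.1]
gripper_width: 0.0
t: 7.83
eef_pos: [0.4817, 0.1345, 0.0461]
tool_rot: [-180.0, -0.0, -72.2]
contact_force: [0.5, 0.2, -1.0]
gripper_width: 0.001
```

View pics/s6c.png

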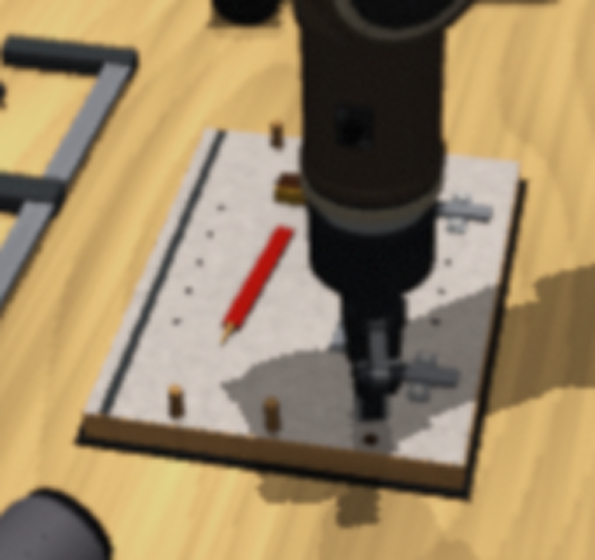

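View pics/w6.png

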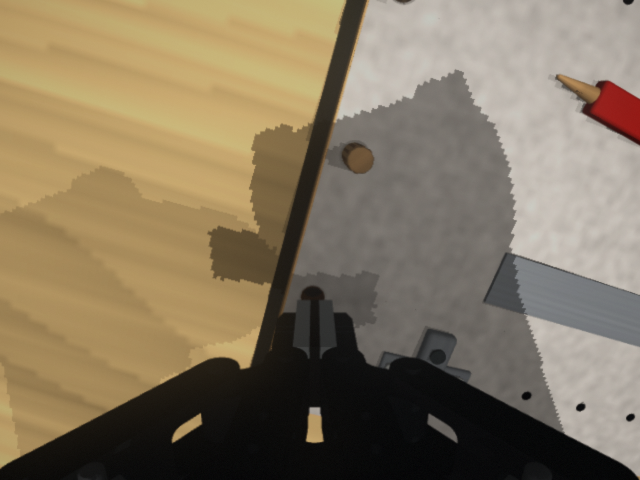

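The fingertip seam lines up with the hole at wrist (312,293), and in the side view the tips are right above it. Now I hold still for over two seconds.

```bash

python3 -m crank '[[0,0,0,0,0,0,0],[0,0,0,0,0,0,0],[0,0,0,0,0,0,0],[0,0,0,0,0,0,0],[0,0,0,0,0,0,0],[0,0,0,0,0,0,0],[0,0,0,0,0,0,0],[0,0,0,0,0,0,0]]'
python3 -m crank '[[0,0,0,0,0,0,0],[0,0,0,0,0,0,0],[0,0,0,0,0,0,0],[0,0,0,0,0,0,0],[0,0,0,0,0,0,0],[0,0,0,0,0,0,0],[0,0,0,0,0,0,0],[0,0,0,0,0,0,0]]'
python3 -m crank '[[0,0,0,0,0,0,0],[0,0,0,0,0,0,0],[0,0,0,0,0,0,0],[0,0,0,0,0,0,0],[0,0,0,0,0,0,0],[0,0,0,0,0,0,0],[0,0,0,0,0,0,0],[0,0,0,0,0,0,0]]'
python3 -m crank '[[0,0,0,0,0,0,0],[0,0,0,0,0,0,0],[0,0,0,0,0,0,0],[0,0,0,0,0,0,0],[0,0,0,0,0,0,0],[0,0,0,0,0,0,0],[0,0,0,0,0,0,0],[0,0,0,0,0,0,0]]'
python3 -c "
from workcell import arm,monitor
s=monitor.sense();print(s['t'],s['eef_pos'],s['contact_force']);print(arm.finish_job())"
```

```text
t: 8.6
eef_pos: [0.4816, 0.1344, 0.0458]
tool_rot: [180.0, -0.0, -72.2]
contact_force: [-0.5, 0.3, -0.5]
gripper_width: 0.003
t: 9.27
eef_pos: [0.4816, 0.1344, 0.0458]
tool_rot: [-180.0, -0.0, -72.2]
contact_force: [-0.4, 0.1, 0.1]
gripper_width: -0.0
t: 9.93
eef_pos: [0.4816, 0.1344, 0.0458]
tool_rot: [-180.0, -0.0, -72.2]
contact_force: [-0.3, 0.6, 0.4]
gripper_width: 0.004
t: 10.6
eef_pos: [0.4816, 0.1344, 0.0458]
tool_rot: [-180.0, -0.0, -72.2]
contact_force: [1.1, 0.3, 0.3]
gripper_width: -0.003
10.6 [0.48163262 0.13442654 0.04580231] [1.11715964 0.33031136 0.33606806]
the job is handed in; nothing more can be done
None
```

I pushed the proud dowel home, then pointed at the empty hole and handed the job in from there, at 10.6 s of the 35 s allowed.

- **Proud dowel:** it was the middle one of the right-hand row. I pushed it down with the shut fingertips until they stopped at 47 mm above the bench. The force then rose to 17 N with no further travel. Afterwards its top measured level with its neighbour's (47.8 mm for both, by depth camera).
- **Side force:** about 8 N of sideways force showed during the last of the push. Afterwards the dowel's measured position differed by less than 1 mm.
- **Empty hole:** it is the near hole of the left-hand row, at about (0.4815, 0.1347). The fingertips held over it for about 2.7 s at (0.4816, 0.1344), about 21 mm above the panel's face, with no contact force beyond sensor noise.
- **Other checks:** the top and wrist views agreed on the hole's position to about 1 mm. In the last pictures the pencil and hinge plates looked undisturbed. I did not recheck the rest of the tools separately, but the arm went nowhere near them.

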